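# Shut the packed spectacle case and slide its tray home

## Task

One of the two display boxes has a pair of spectacles in the open case on its drawn-out tray: push the lid of that case down with the fingertips until it is fully shut, and only then push its tray fully home into the sleeve, flush with the front, with the fingertips. Go gently and grip nothing: the box must not be squeezed, lifted or shoved along the bench. Leave the box with the empty case open as it is, and leave the other things on the bench alone.

Things in the scene. Friction and masses are not known exactly. Their poses are not given: they have to be found in the camera images.
- packed_box: Box whose case holds a pair of dark spectacles, sizes in mm: open-fronted cardboard sleeve 140 (x) x 200 (y) x 75 high, loose on the bench, on a plywood base board 8 thick, 204 wide, that reaches 120 out in front. About 0.85 kg in all. Origin: centre of the sleeve's footprint, on the bench; its front edge is at x = -70; +x points from the open front to the back.
- packed_front (a point): Centre of the outer face of the front panel of the white tray in the box whose case holds a pair of dark spectacles (panel 184 wide, 40 high, from 9 to 49 above the bench; this point is 34 above the bench). The face looks to the box's -x; the tray slides along the box's x. Fully home, this face is flush with the sleeve's front edge.
- packed_tray (a joint): How far the tray of the box whose case holds a pair of dark spectacles is drawn out, m: 0 = fully home (hard stop), 0.125 = stop at the far end. It moves towards the box's -x as it grows. Friction about 1.6 N, stays where left.
- packed_hinge (a point): Middle of the hinge line (along the box's y) of the spectacle case in the tray of the box whose case holds a pair of dark spectacles, 41 above the bench; it rides with the tray.
- packed_lid (a joint): Lid of the case in the box whose case holds a pair of dark spectacles, rad: 0 shut, 1.57 upright, more = leaning back over the sleeve (1.95 at most). Stiff hinge (about 0.05 N m): stays where left. Black shell 165 wide along the hinge, 68 from hinge to free edge, 20 thick; shut, it lies from the hinge towards the box's -x, outer face level, 61 above the bench.
- packed_edge (a point): Middle of the free edge of that lid, on its outer face: 68 from the hinge line along the lid and 20 off it on the outer side (when shut: 61 above the bench, 9 less than the sleeve's inside height).
- empty_box: Box whose case is empty (identical otherwise), sizes in mm: open-fronted cardboard sleeve 140 (x) x 200 (y) x 75 high, loose on the bench, on a plywood base board 8 thick, 204 wide, that reaches 120 out in front. About 0.85 kg in all. Origin: centre of the sleeve's footprint, on the bench; its front edge is at x = -70; +x points from the open front to the back.
- empty_front (a point): Centre of the outer face of the front panel of the white tray in the box whose case is empty (identical otherwise) (panel 184 wide, 40 high, from 9 to 49 above the bench; this point is 34 above the bench). The face looks to the box's -x; the tray slides along the box's x. Fully home, this face is flush with the sleeve's front edge.
- empty_tray (a joint): How far the tray of the box whose case is empty (identical otherwise) is drawn out, m: 0 = fully home (hard stop), 0.125 = stop at the far end. It moves towards the box's -x as it grows. Friction about 1.6 N, stays where left.
- empty_hinge (a point): Middle of the hinge line (along the box's y) of the spectacle case in the tray of the box whose case is empty (identical otherwise), 41 above the bench; it rides with the tray.
- empty_lid (a joint): Lid of the case in the box whose case is empty (identical otherwise), rad: 0 shut, 1.57 upright, more = leaning back over the sleeve (1.95 at most). Stiff hinge (about 0.05 N m): stays where left. Black shell 165 wide along the hinge, 68 from hinge to free edge, 20 thick; shut, it lies from the hinge towards the box's -x, outer face level, 61 above the bench.
- empty_edge (a point): Middle of the free edge of that lid, on its outer face: 68 from the hinge line along the lid and 20 off it on the outer side (when shut: 61 above the bench, 9 less than the sleeve's inside height).
- loose_specs: Folded black spectacles 43 x 138 x 15 lying on the bench between the front ends of the two boxes; origin at the centre of the underside.
- cleaner: Small clear spray-cleaner bottle, diameter 34, 110 high, between the boxes at the back; origin at its foot.
- shut_case: Closed black spectacle case 68 x 165 x 46, left of the boxes; origin at the centre of its underside.
- driver: Small screwdriver 130 long, lying on the right; origin on the bench below it.
- tape: Roll of tape, outer diameter 90, 24 high, lying on the left; origin at the centre of its underside.
- carton: Small carton 75 x 170 x 50 on the right; origin at the centre of its underside.

How it is judged:
By the outcome, as a careful person would: the job done as asked, in the order asked, and still so for the second after the job is handed in, with the robot touching nothing.
It also fails if it takes over 48 s, if anything falls off the work surface, if the arm or the gripper's body presses on something with over 40 N, if the wrist force passes 120 N, or if a joint passes its speed limit or range.

## Robot

A 6-joint arm with a two-finger parallel gripper is mounted at the origin on the work surface. World frame = base frame: x ahead of the robot, y to its left, z up, the work surface at z = 0. Lengths are in m, angles in rad, forces in N, time in s.
With the tool pointing down it reaches from about 0.3 to 0.775 m from the base axis. Payload 14.6 kg.
Tool frame: the origin (TCP) lies between the finger pads; the fingertips stand 14 mm ahead of it and the grasp point (between the pads) lies 5 mm behind it; z points along the fingers, y is the line along which they close (so a half turn about z gives the same grasp; the last joint's range is limited). The gripper opens to 94 mm and grips with 3 to 60 N. Pads are 16 mm wide; open, the fingers measure 119 mm over their backs; the gripper's body (75 mm by 177 mm) begins 78 mm behind the grasp point.
Start: joints at [1.207, 0.3, 1.521, -0, 1.321, -0.067], TCP at [0.161, 0.526, 0.196] pointing down, gripper open.
Joint ranges: [-3.03, 3.03], [-0.79, 2.21], [0.23, 2.52], [-1.04, 4.18], [0, 3.07], [-2.55, 2.55]. Speed limits (rad/s): [2.22, 2.22, 2.57, 3.14, 3.14, 3.14].

## Interface

Orientations are given as [roll, pitch, yaw] about the fixed x, y, z axes, in that order (R = Rz(yaw) Ry(pitch) Rx(roll)).
In Python, from station import ctrl gives the robot as it stands. The module is installed in compiled form; this text tells all that it offers.
- The arm moves only by the tool move_arm, never from a script. Its argument "targets" is a list of rows, each a list of 7 numbers: the opening, from -1 (shut) to 1 (fully open), then the shift along the tool's x, y, z in units of 50 mm (1.0 is 50 mm), then the turn, a rotation vector about the tool's x, y, z in rad. A call has 1 to 12 rows; each row is the pose to reach, as a shift and turn from the pose commanded when the call began, along the tool's axes at that moment; what a row does not reach only later rows make up. A row lasts 1/10 s, in which the tool goes at most 50 mm and 8.59 degrees, less where a joint would pass 70% of its speed; a pose out of reach is approached as far as the arm can. A call with a gripper value outside its range is refused whole. The fingers move at their own pace and stop on an object; "grip_force" is the grip in N (left out, the last holds). Time passes only in rows, so rows that repeat a pose let the fingers close. It gives the time, the measured TCP pose, the force, the opening and the grip force at its end, in the units of the state.
- ctrl.get_obs(): the state, without advancing time (a new reading comes with each control period).
- ctrl.camera(name): name is "scene" or "side" or "wrist"; returns (picture, depth): 480x640x3 uint8, red, green, blue; 480x640 float32, m along the optical axis (not along the pixel's ray), 0 where there is no reading.
- ctrl.camera_params(name): a dict with "intrinsics" (3x3 intrinsics, pixels), "rvec" (rotation vector, rad) and "tvec" (3), from world to camera coordinates, as OpenCV has them; the wrist camera has in their place "T_tool_cam" (4x4, takes a point from camera to tool coordinates, whose origin is the TCP and whose axes are the flange's). Camera axes: x right, y down, z forward; pixel columns grow to the right and rows downward; lengths in m; the calibration is good to about 2 mm. A picture is of the moment at which its call begins: read the wrist's pose just before it. camera_params takes no time and is no camera call.
- ctrl.hand_in(): hands the job in; it is judged then, once.
Trained networks look in the newest picture that a camera, given by its name, has taken for a name from the list of things; names that differ only in an ending like _2 or _b are one class to them, and where a whole thing is asked for, a point or a joint stands for the part that bears it (a point fixed in the world has none). Each returns a list of dicts, best first, with "score" (0 to 1); they miss things now and then, are a little off and sometimes report something else, mostly with a low value. They report only what shows in the picture. A call takes as long as a camera call.
- ctrl.cut_out(camera, target): "region" (480x640 bool, what is visible of it) and "point" ([column, row] in pixels, amid what is visible of it).
- ctrl.tip_of(camera, target): "point" ([column, row] in pixels: a listed point, or the origin of a listed thing).
The state is a dict: "time_s": time; "qpos": joint angles; "joint_vel": joint speeds; "tau": joint torques, N m; "ee_pos": TCP position; "eef_rot": TCP orientation; "force": force on the tool from outside, world axes, zero at the start; "moment": the same for the moment, N m; "grip_width": finger opening in m; "grip_force": force on a finger pad.
Only numpy, scipy, OpenCV 4.12 (cv2) and the standard library are available. Lean on these libraries where they do the work, as an engineer would, in place of code of your own. Each camera call takes 0.05 s, during which the arm holds its last target. There are 200 camera calls.

## Working session

There is one attempt and no reset: what is moved stays moved. The work goes in short steps, Python scripts to look and compute and a tool call to move; the robot and the scene stay as the last step left them, time stands still between calls to the robot, and variables do not carry over. Pictures are saved under pics/ and viewed, at most 10 in all, crops included, and the job is handed in when it is done.

Besides the shell and the picture viewer there is one more tool, called as name(argument=value, ...), one argument or row to a line, values as JSON. move_arm: Moves the arm, as the interface text tells. Its arguments: {"type":"object","properties":{"targets":{"type":"array"},"grip_force":{"type":"number"}},"required":["targets"]}

```bash
mkdir -p pics; cat > h.py <<'E'
import numpy as np,cv2
from station import ctrl
def cam(n):
    o=ctrl.get_obs(); p=ctrl.camera_params(n); im,d=ctrl.camera(n); return im,d,p,o
def w(p,d,uv,o=None):
    # pixels (N,2), depth (N,) -> world
    uv=np.atleast_2d(uv).astype(float); K=np.array(p["intrinsics"])
    c=np.c_[(uv[:,0]-K[0,2])/K[0,0]*d,(uv[:,1]-K[1,2])/K[1,1]*d,np.ones(len(uv))*d]
    R=cv2.Rodrigues(np.array(p["rvec"],float))[0]; return (c-np.array(p["tvec"]).ravel())@R
def proj(p,X): return cv2.projectPoints(np.atleast_2d(X).astype(float),np.array(p["rvec"],float),np.array(p["tvec"],float),np.array(p["intrinsics"],float),None)[0][:,0]
def ray_z(p,uv,z):
    a=w(p,1.0,uv)[0]; b=w(p,2.0,uv)[0]; return a+(b-a)*(z-a[2])/(b[2]-a[2])
E
python3 - <<'E'
from h import *
print(ctrl.get_obs())
for n in ["scene","side"]:
    im,d,p,o=cam(n); cv2.imwrite(f"pics/{n}.png",im[:,:,::-1]); np.savez(f"{n}.npz",im=im,d=d)
    for t,z in [("packed_box",0),("packed_front",.034),("packed_hinge",.041),("packed_edge",None),("empty_box",0),("empty_front",.034),("empty_hinge",.041),("empty_edge",None)]:
        for r in ctrl.tip_of(n,t)[:2]:
            u=np.array(r["point"]); i=np.clip(u.round().astype(int),0,[639,479]); dd=d[i[1],i[0]]
            print(n,t,round(r["score"],2),u.round(1),"ray",None if z is None else ray_z(p,u,z).round(4),"depth",w(p,dd,u)[0].round(4))
E
```

```text
{'time_s': 0.0, 'qpos': array([ 1.20739298e+00,  3.00469705e-01,  1.52158163e+00, -1.73694571e-05,
        1.32071927e+00, -6.66151455e-02]), 'joint_vel': array([ 2.66999706e-04, -3.64365715e-04,  1.73655209e-03, -4.34468403e-05,
       -4.75953833e-04,  1.12722202e-03]), 'tau': array([-1.68884271e-03, -5.31794322e+01, -3.52726114e+01,  7.07452185e-02,
        2.44784262e-02, -1.33059070e-04]), 'ee_pos': array([0.16076309, 0.52568703, 0.19508688]), 'eef_rot': array([-3.14041620e+00, -6.16243786e-05,  2.84480872e+00]), 'force': array([-0.59817483,  0.21648133, -0.57257979]), 'moment': array([-0.00386293,  0.01855011,  0.00270655]), 'grip_force': 0.0, 'grip_width': 0.0938753974113975}
scene packed_front 0.66 [359.3 223.7] ray [0.5368 0.1716 0.034 ] depth [0.5501 0.1641 0.0469]
scene packed_hinge 0.71 [378.1 238.1] ray [0.6255 0.1871 0.041 ] depth [0.6457 0.1739 0.0626]
scene packed_hinge 0.38 [343.1 297.7] ray [ 0.787  -0.0065  0.041 ] depth [0.7693 0.0027 0.0174]
scene packed_edge 0.81 [390.2 221.1] ray None depth [0.6367 0.2148 0.1048]
scene packed_edge 0.71 [415.7 178.6] ray None de
[... 608 characters left out ...]
5 [377.6 273.1] ray [ 0.6728 -0.0529  0.    ] depth [ 0.6052 -0.1947  0.1079]
side packed_front 0.6 [297.6 225.3] ray [0.5382 0.1927 0.034 ] depth [0.5365 0.1872 0.0373]
side packed_hinge 0.7 [321.1 215.7] ray [0.6133 0.2097 0.041 ] depth [0.6113 0.2038 0.0444]
side packed_edge 0.67 [329.7 192.3] ray None depth [0.6651 0.2804 0.0719]
side empty_box 0.8 [417.4 306.6] ray [ 0.7044 -0.2124  0.    ] depth [ 0.6541 -0.2985  0.0759]
side empty_front 0.67 [340. 303.] ray [ 0.5221 -0.178   0.034 ] depth [ 0.516  -0.1938  0.047 ]
side empty_hinge 0.82 [369.3 299.2] ray [ 0.5867 -0.1963  0.041 ] depth [ 0.5903 -0.1885  0.0345]
side empty_edge 0.97 [376.9 273.5] ray None depth [ 0.6019 -0.1982  0.1098]
```

View pics/scene.png

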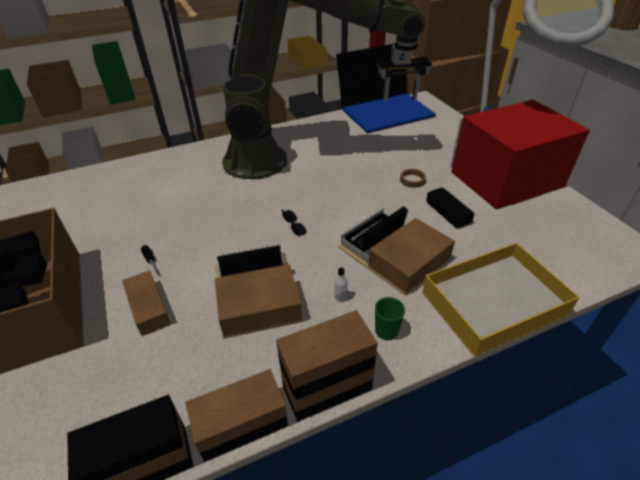

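View pics/side.png

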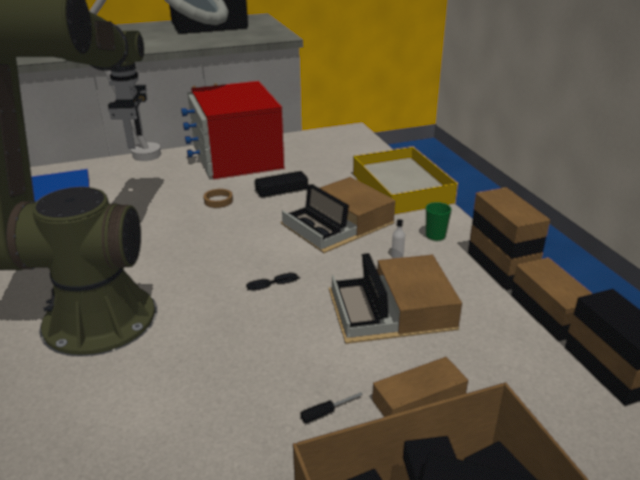

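The left box (scene ~(395,240)) is reported as packed and the right box (~(257,290)) as empty. I'll verify with enlarged crops and fit the sleeve top from depth.

```bash
python3 - <<'E'
from h import *
ims=[]
for n,(a,b),(c,e) in [("side",(280,180),(325,250)),("scene",(335,195),(210,235))]:
    z=np.load(n+".npz"); im,d=z["im"],z["d"]; p=ctrl.camera_params(n)
    ims.append(np.hstack([cv2.resize(im[y:y+75,x:x+100],(400,300),interpolation=3) for x,y in ((a,b),(c,e))]))
    v,u=np.mgrid[:480,:640]; m=d>0
    P=w(p,d[m],np.c_[u[m],v[m]])
    for nm,yl in (("left",(.05,.36)),("right",(-.36,-.06))):
        s=(abs(P[:,2]-.075)<.006)&(P[:,1]>yl[0])&(P[:,1]<yl[1])&(P[:,0]>.5)&(P[:,0]<.9)
        Q=P[s][:,:2].astype(np.float32)
        g=np.zeros((450,350),np.uint8); ij=((Q-[.5,yl[0]])/.001).astype(int); g[ij[:,0].clip(0,449),ij[:,1].clip(0,349)]=255
        g=cv2.morphologyEx(g,cv2.MORPH_CLOSE,np.ones((9,9))); g=cv2.morphologyEx(g,cv2.MORPH_OPEN,np.ones((35,35)))
        cs=max(cv2.findContours(g,0,1)[0],key=cv2.contourArea); r=cv2.minAreaRect(cs)
        bx=cv2.boxPoints(r)[:,::-1]*.001+[.5,yl[0]]
        print(n,nm,len(Q),np.median(P[s][:,2]).round(4),"centre",bx.mean(0).round(4),"size",r[1],"corners",bx.round(3).tolist())
cv2.imwrite("pics/crops.png",np.vstack(ims)[:,:,::-1])
E
```

```text
side left 1692 0.0744 centre [0.7288 0.2323] size (124.77239990234375, 205.13133239746094) corners [[0.684, 0.121], [0.65, 0.323], [0.773, 0.344], [0.807, 0.142]]
side right 3315 0.0744 centre [ 0.6994 -0.2109] size (205.15988159179688, 142.36048889160156) corners [[0.752, -0.324], [0.612, -0.3], [0.646, -0.098], [0.787, -0.122]]
scene left 2827 0.074 centre [0.7226 0.2372] size (142.03692626953125, 204.6625213623047) corners [[0.687, 0.118], [0.623, 0.313], [0.759, 0.356], [0.822, 0.162]]
scene right 3665 0.0742 centre [ 0.7009 -0.2088] size (199.90914916992188, 143.68470764160156) corners [[0.755, -0.319], [0.614, -0.296], [0.646, -0.098], [0.788, -0.122]]
```

View pics/crops.png

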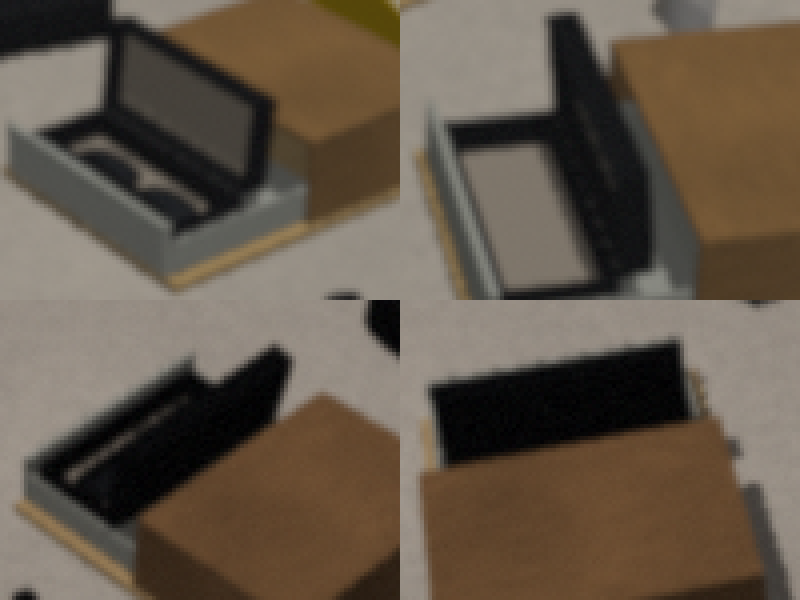

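The packed box is the left one: the side crop (top left) shows dark spectacles in its open case, while the right-hand case is empty. Now I'll move above it, with the fingers closed and the tool x aligned with the box axis.

move_arm(
  targets=[
    [-1,-10.6,-3.4,-0.9,0,0,-0.6],
    [-1,-10.6,-3.4,-0.9,0,0,-0.6],
    [-1,-10.6,-3.4,-0.9,0,0,-0.6],
    [-1,-10.6,-3.4,-0.9,0,0,-0.6],
    [-1,-10.6,-3.4,-0.9,0,0,-0.6],
    [-1,-10.6,-3.4,-0.9,0,0,-0.6],
    [-1,-10.6,-3.4,-0.9,0,0,-0.6],
    [-1,-10.6,-3.4,-0.9,0,0,-0.6],
    [-1,-10.6,-3.4,-0.9,0,0,-0.6],
    [-1,-10.6,-3.4,-0.9,0,0,-0.6],
    [-1,-10.6,-3.4,-0.9,0,0,-0.6],
    [-1,-10.6,-3.4,-0.9,0,0,-0.6],
  ],
)

```text
time_s: 2.1
ee_pos: [0.6203, 0.2056, 0.2404]
eef_rot: [-3.141, -0.0, -2.841]
force: [0.1, 0.6, -0.5]
grip_width: 0.002
grip_force: 0.0
```

```bash
cat >> h.py <<'E'
from scipy.spatial.transform import Rotation as Ro
def wrist():
    o=ctrl.get_obs(); p=ctrl.camera_params("wrist"); im,d=ctrl.camera("wrist")
    T=np.eye(4); T[:3,:3]=Ro.from_euler("xyz",o["eef_rot"]).as_matrix(); T[:3,3]=o["ee_pos"]
    T=T@np.array(p["T_tool_cam"]); M=np.linalg.inv(T)
    return im,d,dict(intrinsics=p["intrinsics"],rvec=cv2.Rodrigues(M[:3,:3])[0],tvec=M[:3,3]),o
E
python3 - <<'E'
from h import *
im,d,p,o=wrist(); cv2.imwrite("pics/w1.png",im[:,:,::-1]); np.savez("w1.npz",im=im,d=d,**{k:np.array(x) for k,x in p.items()})
for t,z in [("packed_box",0),("packed_front",.034),("packed_hinge",.041),("packed_edge",.105)]:
    for r in ctrl.tip_of("wrist",t)[:2]:
        u=np.array(r["point"]); i=np.clip(u.round().astype(int),0,[639,479])
        print(t,round(r["score"],2),u.round(1),"ray",ray_z(p,u,z).round(4),"depth",w(p,d[i[1],i[0]],u)[0].round(4))
E
```

```text
packed_box 0.85 [315.3 291.3] ray [0.726  0.2388 0.    ] depth [0.6944 0.2289 0.0736]
packed_front 0.71 [310.5 128.5] ray [0.5448 0.1774 0.034 ] depth [0.5447 0.1776 0.0477]
packed_hinge 0.59 [314.6 205. ] ray [0.616  0.2038 0.041 ] depth [0.6159 0.2038 0.0419]
packed_hinge 0.28 [311.4 128.9] ray [0.5448 0.1784 0.041 ] depth [0.5448 0.1785 0.0488]
packed_edge 0.62 [318.2 251.9] ray [0.6436 0.2158 0.105 ] depth [0.6739 0.2261 0.0083]
```

View pics/w1.png

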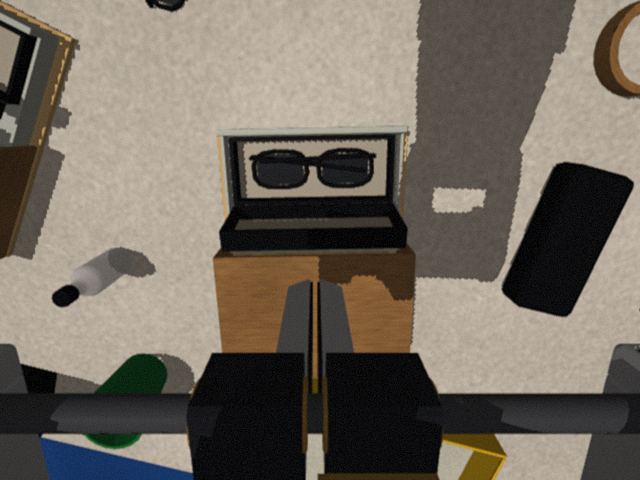

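The wrist view confirms the spectacles at (313,168), the lid near upright (edge at rows 225–248), the sleeve front edge at about row 252 and the tray panel at about row 130. Next I'll extract the profile.

```bash
python3 - <<'E'
from h import *
z=np.load("w1.npz"); d=z["d"]; p={k:z[k] for k in("intrinsics","rvec","tvec")}
v,u=np.mgrid[:480,:640]; m=(d>0)&(v<280)
P=w(p,d[m],np.c_[u[m],v[m]])
# front panel top line & sleeve front line -> yaw
def line(lo,hi,zl,zh,side):
    a=.305; R=np.array([[np.cos(a),np.sin(a)],[-np.sin(a),np.cos(a)]]); Q=(P[:,:2]-[.7226,.2372])@R.T
    pts=[]
    for yy in np.arange(-.08,.081,.01):
        s=(abs(Q[:,1]-yy)<.004)&(P[:,2]>zl)&(P[:,2]<zh)&(Q[:,0]>lo)&(Q[:,0]<hi)
        if s.sum()>2: pts.append((yy,np.percentile(Q[s,0],4)))
    pts=np.array(pts); f=np.polyfit(pts[:,1]*0+pts[:,0],pts[:,1],1); print("line",len(pts),"x0",f[1].round(4),"slope",f[0].round(4),"res",np.std(pts[:,1]-np.polyval(f,pts[:,0])).round(4)); return Q
line(-.22,-.16,.04,.056,0); Q=line(-.1,-.02,.070,.079,0)
s=(abs(Q[:,1])<.01)&(Q[:,0]<-.04)&(Q[:,0]>-.22)
for x in np.arange(-.21,-.04,.004):
    k=s&(abs(Q[:,0]-x)<.002)
    if k.any(): print(round(x,3),k.sum(),P[k,2].min().round(4),P[k,2].max().round(4))
s=(P[:,2]>.08)&(abs(Q[:,0]+.09)<.05); print("lid y extent",np.percentile(Q[s,1],[1,99]).round(4))
s=(P[:,2]>.07)&(P[:,2]<.08)&(Q[:,0]>-.065); print("sleeve y extent",np.percentile(Q[s,1],[.5,99.5]).round(4))
E
```

```text
line 17 x0 -0.188 slope -0.016 res 0.0003
line 17 x0 -0.0689 slope 0.0407 res 0.0062
-0.21 76 -0.0027 0.0012
-0.206 76 -0.0029 0.0014
-0.202 76 -0.0023 0.0019
-0.198 75 -0.003 0.0011
-0.194 76 -0.0026 0.0012
-0.19 77 -0.0022 0.0487
-0.186 83 0.047 0.0501
-0.182 80 0.0094 0.0503
-0.178 81 0.0375 0.0411
-0.174 57 0.0152 0.0196
-0.17 75 0.0156 0.0187
-0.166 76 0.0156 0.0191
-0.162 85 0.0156 0.0342
-0.158 88 0.0163 0.0355
-0.154 76 0.0156 0.0288
-0.15 58 0.0166 0.0296
-0.146 68 0.0157 0.0242
-0.142 74 0.0153 0.025
-0.138 69 0.0159 0.0237
-0.134 68 0.0148 0.0247
-0.13 59 0.0155 0.0228
-0.126 70 0.0163 0.0198
-0.122 72 0.0152 0.0192
-0.118 127 0.0149 0.0393
-0.114 84 0.0292 0.0438
-0.11 82 0.0407 0.0459
-0.106 72 0.0102 0.0448
-0.102 183 0.0404 0.1099
-0.098 228 0.0406 0.1092
-0.094 193 0.0506 0.1083
-0.09 90 0.1042 0.1073
-0.086 88 0.1037 0.1072
-0.082 5 0.1039 0.1056
-0.066 100 0.0693 0.0761
-0.062 89 0.0326 0.0759
-0.058 92 0.0324 0.0761
-0.054 73 0.0732 0.0762
-0.05 105 0.0048 0.0763
-0.046 99 0.0054 0.0763
-0.042 24 0.073 0.0755
lid y extent [-0.083   0.0798]
sleeve y extent [-0.2399  0.0982]
```

move_arm(
  targets=[
    [-1,-0.8,0,0,0,0,-0.02],
    [-1,-1.24,0,0.3,0,0,-0.02],
    [-1,-1.24,0,1.2,0,0,-0.02],
    [-1,-1.24,0,2.0,0,0,-0.02],
    [-1,-1.24,0,2.62,0,0,-0.02],
    [-1,-1.24,0,2.62,0,0,-0.02],
  ],
)

```text
time_s: 2.95
ee_pos: [0.6744, 0.2275, 0.1051]
eef_rot: [3.141, -0.008, -2.817]
force: [-0.4, 0.4, -0.8]
grip_width: 0.0004
grip_force: 0.0
```

move_arm(
  targets=[
    [-1,0.2,0,0,0,0,0],
    [-1,0.4,0,0,0,0,0],
    [-1,0.56,0,0,0,0,0],
    [-1,0.72,0,-0.06,0,0,0],
    [-1,0.88,0,-0.1,0,0,0],
    [-1,1.04,0,-0.12,0,0,0],
    [-1,1.2,0,-0.12,0,0,0],
    [-1,1.34,0,-0.12,0,0,0],
    [-1,1.5,0,-0.08,0,0,0],
    [-1,1.64,0,-0.02,0,0,0],
    [-1,1.64,0,-0.02,0,0,0],
  ],
)

```text
time_s: 4.05
ee_pos: [0.5985, 0.2006, 0.1101]
eef_rot: [3.142, -0.001, -2.818]
force: [0.6, 0.2, -0.3]
grip_width: 0.0007
grip_force: 0.0
```

move_arm(
  targets=[
    [-1,0.12,0,0.1,0,0,0],
    [-1,0.25,0,0.2,0,0,0],
    [-1,0.36,0,0.32,0,0,0],
    [-1,0.46,0,0.43,0,0,0],
    [-1,0.54,0,0.54,0,0,0],
    [-1,0.58,0,0.62,0,0,0],
    [-1,0.6,0,0.68,0,0,0],
    [-1,0.6,0,0.74,0,0,0],
    [-1,0.6,0,0.74,0,0,0],
  ],
)

```text
time_s: 4.95
ee_pos: [0.5709, 0.1913, 0.0733]
eef_rot: [3.142, -0.0, -2.818]
force: [0.1, 0.2, 0.1]
grip_width: 0.0004
grip_force: 0.0
```

```bash
python3 - <<'E'
from h import *
im,d,p,o=cam("side"); im2,d2,p2,_=cam("scene"); im3,d3,p3,_=wrist(); print(o["ee_pos"],o["force"])
a=cv2.resize(im[165:265,265:400],(400,300),interpolation=3); b=cv2.resize(im2[180:280,330:465],(400,300),interpolation=3)
c=cv2.resize(im3,(400,300),interpolation=3)
cv2.imwrite("pics/chk1.png",np.vstack([np.hstack([a,b]),np.hstack([c,c*0])])[:,:,::-1])
E
```

```text
[0.5709212  0.19128554 0.0732614 ] [0.11076767 0.18319026 0.0580136 ]
```

View pics/chk1.png

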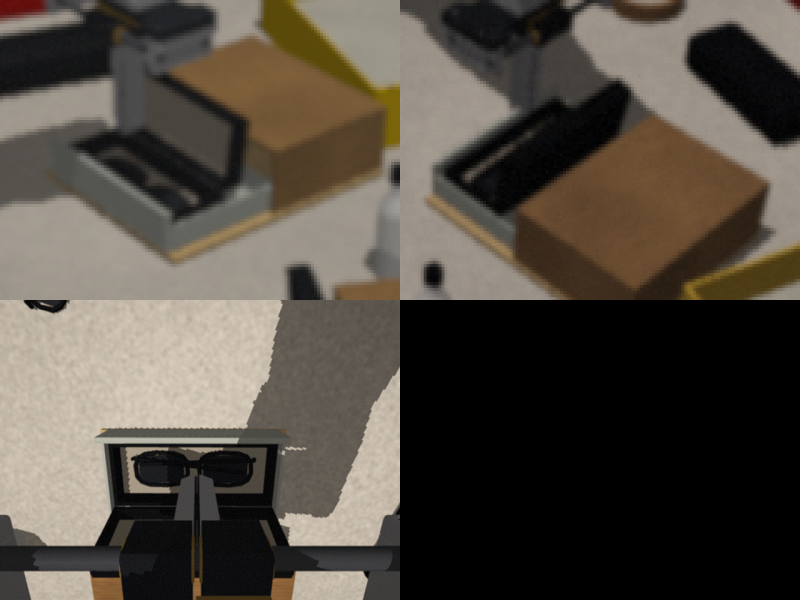

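```bash
python3 - <<'E'
from h import *
o=ctrl.get_obs(); t=np.array(o["ee_pos"])-[0,0,.014]
ims=[]
for n,(x,y) in [("side",(250,150)),("scene",(320,160))]:
    im,d,p,_=cam(n); im=im[:,:,::-1].copy(); big=cv2.resize(im[y:y+120,x:x+100],(400,480),interpolation=3)
    for q,c in ((t,(0,0,255)),(t+[0,0,.05],(0,255,0))):
        uv=proj(p,q)[0]; print(n,uv.round(1)); cv2.circle(big,tuple(int(k) for k in (uv-[x,y])*4),4,c,1)
    ims.append(big)
    print(d[int(uv[1]),int(uv[0])], (Ro.from_rotvec(np.ravel(p["rvec"])).apply(t+[0,0,.05])+np.ravel(p["tvec"]))[2])
    v,u=np.mgrid[:480,:640]; m=(d>0); P=w(p,d[m],np.c_[u[m],v[m]])
    R=np.array([[.949,.3146],[-.3146,.949]]); Q=(P[:,:2]-[.7226,.2372])@R.T
    s=(P[:,2]>.065)&(P[:,2]<.3)&(Q[:,0]>-.2)&(Q[:,0]<-.072)&(abs(Q[:,1])<.09)
    for yy in np.arange(-.085,.09,.015):
        k=s&(abs(Q[:,1]-yy)<.006)
        if k.sum()>3: print(n,yy.round(3),k.sum(),"x",np.percentile(Q[k,0],[5,50,95]).round(3),"z",np.percentile(P[k,2],[5,50,95]).round(3))
cv2.imwrite("pics/chk2.png",np.hstack(ims))
E
```

```text
side [308.8 215.4]
side [308.5 199.3]
1.6577685 1.6704341813117698
side -0.085 266 x [-0.19  -0.147 -0.092] z [0.074 0.208 0.224]
side -0.07 156 x [-0.193 -0.156 -0.093] z [0.104 0.196 0.225]
side -0.055 99 x [-0.185 -0.135 -0.092] z [0.069 0.198 0.226]
side -0.04 337 x [-0.186 -0.158 -0.094] z [0.083 0.242 0.271]
side -0.025 310 x [-0.19  -0.172 -0.094] z [0.082 0.27  0.296]
side -0.01 364 x [-0.193 -0.169 -0.095] z [0.084 0.163 0.287]
side 0.005 224 x [-0.194 -0.171 -0.094] z [0.078 0.164 0.287]
side 0.02 123 x [-0.194 -0.18  -0.091] z [0.071 0.197 0.283]
side 0.035 57 x [-0.188 -0.102 -0.091] z [0.073 0.106 0.226]
side 0.05 51 x [-0.185 -0.105 -0.091] z [0.067 0.106 0.224]
side 0.065 94 x [-0.192 -0.171 -0.092] z [0.075 0.216 0.225]
side 0.08 119 x [-0.194 -0.178 -0.145] z [0.182 0.204 0.225]
scene [370.8 222. ]
scene [371.9 208.9]
1.2600939 1.2814509799006626
scene -0.085 180 x [-0.185 -0.14  -0.09 ] z [0.074 0.21  0.224]
scene -0.07 205 x [-0.188 -0.139 -0.088] z [0.083 0.193 0.224]
scene -0.055 109 x [-0.181 -0.132 -0.087] z [0.077 0.217 0.225]
scene -0.04 282 x [-0.179 -0.152 -0.09 ] z [0.09  0.236 0.269]
scene -0.025 259 x [-0.179 -0.141 -0.089] z [0.089 0.271 0.297]
scene -0.01 285 x [-0.166 -0.137 -0.089] z [0.091 0.16  0.288]
scene 0.005 200 x [-0.151 -0.134 -0.088] z [0.081 0.158 0.284]
scene 0.02 125 x [-0.15  -0.128 -0.088] z [0.077 0.201 0.284]
scene 0.035 64 x [-0.141 -0.098 -0.086] z [0.074 0.106 0.224]
scene 0.05 67 x [-0.141 -0.1   -0.086] z [0.074 0.107 0.223]
scene 0.065 102 x [-0.158 -0.13  -0.087] z [0.074 0.214 0.224]
scene 0.08 147 x [-0.177 -0.133 -0.088] z [0.087 0.197 0.224]
```

View pics/chk2.png

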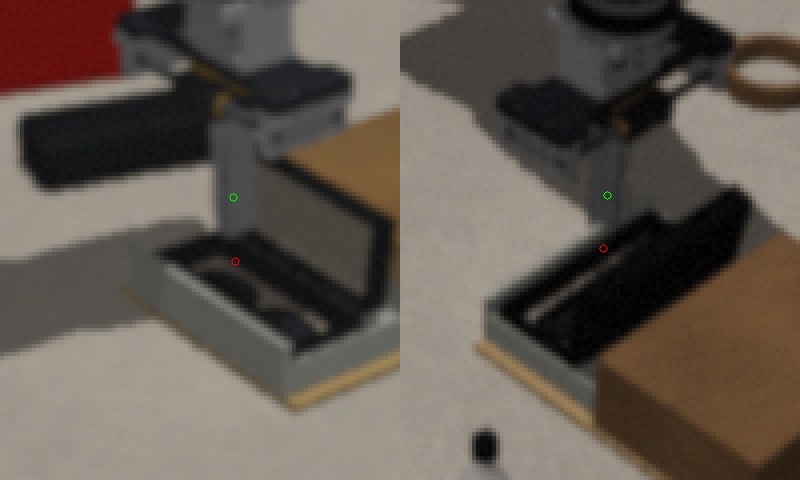

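```bash
python3 - <<'E'
from h import *
p=ctrl.camera_params("wrist"); T=np.linalg.inv(np.array(p["T_tool_cam"])); K=np.array(p["intrinsics"])
for y in (-.0125,0,.0125):
  for x in (-.008,.008):
    for zz in (-.01,.014):
        c=T[:3,:3]@[x,y,zz]+T[:3,3]; print((x,y,zz),(K@c/c[2])[:2].round(1),c[2].round(4))
d=np.load("w1.npz")["d"]
for r in range(270,360,8): print(r,d[r,[285,295,305,315,325,335,345]].round(3))
t=np.array(ctrl.get_obs()["ee_pos"])
for n in ("side","scene"):
    im,d,q,_=cam(n); v,u=np.mgrid[:480,:640]; m=d>0; P=w(q,d[m],np.c_[u[m],v[m]])
    s=(np.hypot(*(P[:,:2]-t[:2]).T)<.025)&(P[:,2]>.05)&(P[:,2]<.15); print(n,np.sort(P[s,2])[:12].round(3),P[s][:,:2].mean(0),t)
E
```

```text
(-0.008, -0.0125, -0.01) [291.2 308.8] 0.1965
(-0.008, -0.0125, 0.014) [293.7 289.8] 0.2195
(0.008, -0.0125, -0.01) [290.7 280. ] 0.1919
(0.008, -0.0125, 0.014) [293.2 263.6] 0.2149
(-0.008, 0, -0.01) [315.5 308.8] 0.1965
(-0.008, 0, 0.014) [315.4 289.8] 0.2195
(0.008, 0, -0.01) [315.5 280. ] 0.1919
(0.008, 0, 0.014) [315.4 263.6] 0.2149
(-0.008, 0.0125, -0.01) [339.7 308.8] 0.1965
(-0.008, 0.0125, 0.014) [337.1 289.8] 0.2195
(0.008, 0.0125, -0.01) [340.3 280. ] 0.1919
(0.008, 0.0125, 0.014) [337.5 263.6] 0.2149
270 [0.378 0.379 0.378 0.379 0.379 0.379 0.379]
278 [0.382 0.38  0.381 0.381 0.381 0.38  0.38 ]
286 [0.382 0.184 0.185 0.383 0.184 0.185 0.384]
294 [0.387 0.176 0.175 0.385 0.177 0.177 0.384]
302 [0.169 0.167 0.168 0.387 0.169 0.168 0.39 ]
310 [0.16  0.16  0.16  0.391 0.161 0.16  0.16 ]
318 [0.153 0.154 0.153 0.393 0.153 0.155 0.154]
326 [0.148 0.148 0.147 0.397 0.148 0.147 0.148]
334 [0.143 0.141 0.142 0.398 0.142 0.142 0.142]
342 [0.137 0.136 0.136 0.402 0.138 0.137 0.136]
350 [0.131 0.132 0.132 0.405 0.133 0.132 0.132]
358 [0.085 0.084 0.127 0.408 0.126 0.085 0.085]
side [0.085 0.086 0.086 0.087 0.087 0.087 0.088 0.088 0.089 0.09  0.09  0.09 ] [0.56765172 0.18363386] [0.5710783  0.19134704 0.07381439]
scene [0.079 0.084 0.087 0.089 0.089 0.09  0.091 0.091 0.091 0.092 0.092 0.093] [0.57639834 0.18801988] [0.5710783  0.19134704 0.07381439]
```

The images and depth agree: with the fingers closed, the tips sit about 12 mm *above* the TCP, so they passed over the lid without moving it much. I'll retract over the lid and redo the sweep about 26 mm lower.

move_arm(
  targets=[
    [-1,0,0,-0.6,0,0,0],
    [-1,0,0,-1.1,0,0,0],
    [-1,-0.8,0,-1.1,0,0,0],
    [-1,-1.6,0,-1.1,0,0,0],
    [-1,-2.26,0,-1.1,0,0,0],
    [-1,-2.26,0,-0.8,0,0,0],
    [-1,-2.26,0,-0.4,0,0,0],
    [-1,-2.26,0,-0.08,0,0,0],
    [-1,-2.26,0,-0.08,0,0,0],
  ],
)

```text
time_s: 6.2
ee_pos: [0.6764, 0.2267, 0.0747]
eef_rot: [3.141, -0.005, -2.818]
force: [-0.1, -0.2, -0.9]
grip_width: 0.0009
grip_force: 0.0
```

```bash
python3 - <<'E'
from h import *
ims=[]; o=ctrl.get_obs(); t=np.array(o["ee_pos"]); print(t)
for n,(x,y) in [("side",(270,150)),("scene",(340,160))]:
    im,d,p,_=cam(n); ims.append(cv2.resize(im[y:y+120,x:x+100],(400,480),interpolation=3))
    v,u=np.mgrid[:480,:640]; m=d>0; P=w(p,d[m],np.c_[u[m],v[m]])
    R=np.array([[.949,.3146],[-.3146,.949]]); Q=(P[:,:2]-[.7226,.2372])@R.T
    s=(P[:,2]>.08)&(P[:,2]<.14)&(Q[:,0]>-.2)&(Q[:,0]<-.07)&(abs(Q[:,1]-.05)<.02)
    print(n,"lid",np.percentile(Q[s,0],[2,98]),np.percentile(P[s,2],[2,98]))
    s=(P[:,2]>.078)&(P[:,2]<.13)&(Q[:,0]>-.065)&(Q[:,0]<0)&(abs(Q[:,1])<.02)
    print(n,"tip",np.sort(P[s,2])[:8].round(3),np.percentile(Q[s,0],[2,98]))
cv2.imwrite("pics/chk3.png",np.hstack(ims)[:,:,::-1])
E
```

```text
[0.67644816 0.22671917 0.0746707 ]
side lid [-0.10599315 -0.08610955] [0.08047125 0.11088754]
side tip [0.078 0.078 0.08  0.084 0.086 0.086 0.086 0.087] [-0.05995438 -0.03848806]Traceback (most recent call last):
  File "<stdin>", line 8, in <module>
    return _quantile_unchecked(
        a, q, axis, out, overwrite_input, method, keepdims, weights)
    return _ureduce(a,
                    func=_quantile_ureduce_func,
    ...<5 lines>...
                    overwrite_input=overwrite_input,
                    method=method)
    r = func(a, **kwargs)
    result = _quantile(arr,
                       quantiles=q,
    ...<2 lines>...
                       out=out,
                       weights=wgt)
    slices_having_nans = np.isnan(arr[-1, ...])
                                  ~~~^^^^^^^^^
IndexError: index -1 is out of bounds for axis 0 with size 0
```

move_arm(
  targets=[
    [-1,0.2,0,0,0,0,0],
    [-1,0.4,0,0,0,0,0],
    [-1,0.56,0,0,0,0,0],
    [-1,0.72,0,-0.04,0,0,0],
    [-1,0.88,0,-0.1,0,0,0],
    [-1,1.04,0,-0.14,0,0,0],
    [-1,1.2,0,-0.15,0,0,0],
    [-1,1.34,0,-0.14,0,0,0],
    [-1,1.5,0,-0.1,0,0,0],
    [-1,1.64,0,-0.04,0,0,0],
    [-1,1.64,0,-0.04,0,0,0],
  ],
)

```text
time_s: 7.4
ee_pos: [0.5993, 0.2008, 0.079]
eef_rot: [3.142, -0.001, -2.818]
force: [-0.3, -0.3, 0.5]
grip_width: 0.0004
grip_force: 0.0
```

```bash
python3 - <<'E'
from h import *
ims=[]; o=ctrl.get_obs(); t=np.array(o["ee_pos"]); print(t,o["force"])
for n,(x,y) in [("side",(260,150)),("scene",(330,160))]:
    im,d,p,_=cam(n); ims.append(cv2.resize(im[y:y+120,x:x+100],(400,480),interpolation=3))
cv2.imwrite("pics/chk3.png",np.hstack(ims)[:,:,::-1])
E
```

```text
[0.59931753 0.20082185 0.0790189 ] [-0.33338309 -0.30294039  0.53131189]
```

View pics/chk3.png

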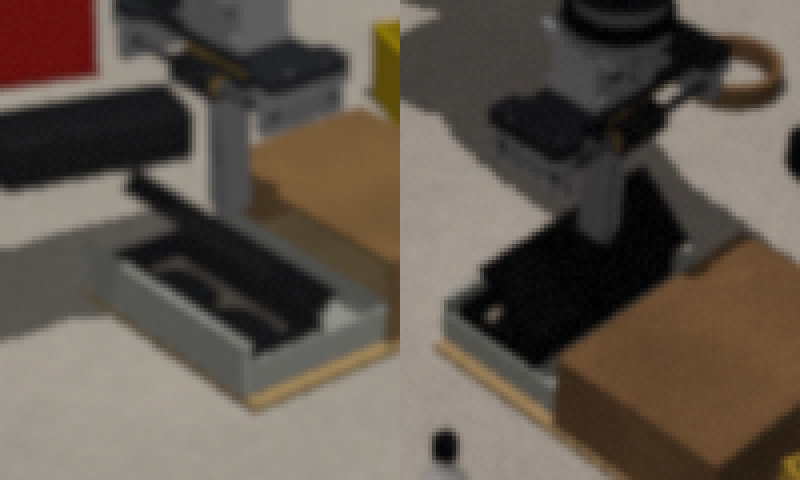

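The lid is now down to about 45° with the fingertips on its outer face. I'll continue down.

move_arm(
  targets=[
    [-1,0.12,0,0.06,0,0,0],
    [-1,0.25,0,0.12,0,0,0],
    [-1,0.36,0,0.24,0,0,0],
    [-1,0.46,0,0.35,0,0,0],
    [-1,0.54,0,0.46,0,0,0],
    [-1,0.58,0,0.54,0,0,0],
    [-1,0.58,0,0.6,0,0,0],
    [-1,0.58,0,0.64,0,0,0],
    [-1,0.58,0,0.64,0,0,0],
  ],
)

```text
time_s: 8.4
ee_pos: [0.5752, 0.1927, 0.051]
eef_rot: [-3.141, 0.007, -2.818]
force: [0.4, 0.6, 23.0]
grip_width: 0.0007
grip_force: 11.8
```

move_arm(
  targets=[
    [-1,0,0,-0.64,0,0,0],
    [-1,0,0,-1.3,0,0,0],
    [-1,0,0,-2.0,0,0,0],
    [-1,0,0,-2.0,0,0,0],
  ],
)

```text
time_s: 8.8
ee_pos: [0.5747, 0.1925, 0.1524]
eef_rot: [-3.141, 0.007, -2.818]
force: [0.4, 0.1, -0.6]
grip_width: 0.0004
grip_force: 0.0
```

```bash
python3 - <<'E'
from h import *
im,d,p,o=wrist(); t=np.array(o["ee_pos"]); print(t,o["force"],o["time_s"])
cv2.imwrite("pics/w2.png",im[:,:,::-1])
R=np.array([[.949,.3146],[-.3146,.949]])
def prof(n,d,p,mask=None):
    v,u=np.mgrid[:480,:640]; m=(d>0)&(mask if mask is not None else True); P=w(p,d[m],np.c_[u[m],v[m]])
    Q=(P[:,:2]-[.7226,.2372])@R.T
    for yy in (-.05,0,.05):
        print(n,yy,[(round(x,3),round(float(np.median(P[k,2])),4)) for x in np.arange(-.196,-.1,.008) for k in [(abs(Q[:,1]-yy)<.02)&(abs(Q[:,0]-x)<.003)&(P[:,2]<.12)] if k.sum()>2])
prof("w",d,p,np.mgrid[:480,:640][0]<275)
im,d,p,_=cam("scene"); prof("scene",d,p)
E
```

```text
[0.57466839 0.19246215 0.15243283] [ 0.4476961   0.14226277 -0.55752315] 8.8
w -0.05 [(np.float64(-0.196), -0.0006), (np.float64(-0.188), 0.0196), (np.float64(-0.18), 0.049), (np.float64(-0.172), 0.0604), (np.float64(-0.164), 0.0604), (np.float64(-0.156), 0.0604), (np.float64(-0.148), 0.0604), (np.float64(-0.14), 0.0604), (np.float64(-0.132), 0.0603), (np.float64(-0.124), 0.0604)]
w 0 [(np.float64(-0.196), -0.0005), (np.float64(-0.188), 0.0189), (np.float64(-0.18), 0.049), (np.float64(-0.172), 0.0604), (np.float64(-0.164), 0.0604), (np.float64(-0.156), 0.0604), (np.float64(-0.148), 0.0604), (np.float64(-0.14), 0.0605), (np.float64(-0.132), 0.0604), (np.float64(-0.124), 0.0602)]
w 0.05 [(np.float64(-0.196), -0.0006), (np.float64(-0.188), 0.0209), (np.float64(-0.18), 0.0496), (np.float64(-0.172), 0.0604), (np.float64(-0.164), 0.0603), (np.float64(-0.156), 0.0603), (np.float64(-0.148), 0.0603), (np.float64(-0.14), 0.0604), (np.float64(-0.132), 0.0604), (np.float64(-0.124), 0.0604)]
scene -0.05 [(np.float64(-0.18), 0.0599), (np.float64(-0.172), 0.0608), (np.float64(-0.164), 0.0603), (np.float64(-0.156), 0.06), (np.float64(-0.148), 0.06), (np.float64(-0.14), 0.0596), (np.float64(-0.132), 0.0606), (np.float64(-0.124), 0.0607), (np.float64(-0.116), 0.0399), (np.float64(-0.108), 0.0133)]
scene 0 [(np.float64(-0.18), 0.059), (np.float64(-0.172), 0.0596), (np.float64(-0.164), 0.0605), (np.float64(-0.156), 0.0597), (np.float64(-0.148), 0.0615), (np.float64(-0.14), 0.0602), (np.float64(-0.132), 0.0603), (np.float64(-0.124), 0.0606), (np.float64(-0.116), 0.044)]
scene 0.05 [(np.float64(-0.18), 0.0593), (np.float64(-0.172), 0.0595), (np.float64(-0.164), 0.0602), (np.float64(-0.156), 0.0609), (np.float64(-0.148), 0.06), (np.float64(-0.14), 0.0603), (np.float64(-0.132), 0.0593), (np.float64(-0.124), 0.0602), (np.float64(-0.116), 0.0393), (np.float64(-0.108), 0.0261)]
```

View pics/w2.png

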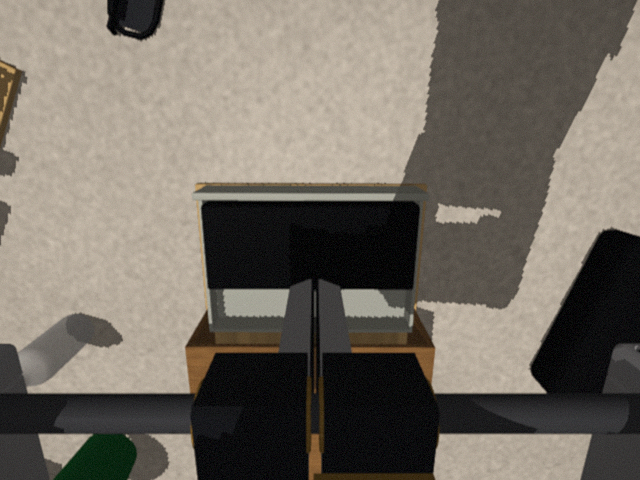

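The lid is shut: its top is level at 60.4 mm everywhere, against a nominal 61. Now I'll go in front of the tray panel.

move_arm(
  targets=[
    [-1,0.6,-0.08,0,0,0,0],
    [-1,1.2,-0.08,0,0,0,0],
    [-1,1.2,-0.08,0.8,0,0,0],
    [-1,1.2,-0.08,1.6,0,0,0],
    [-1,1.2,-0.08,2.3,0,0,0],
    [-1,1.2,-0.08,2.7,0,0,0],
    [-1,1.2,-0.08,2.7,0,0,0],
  ],
)

```text
time_s: 9.6
ee_pos: [0.5147, 0.1684, 0.0087]
eef_rot: [3.141, -0.007, -2.818]
force: [1.6, 0.3, 1.0]
grip_width: 0.0003
grip_force: 0.0
```

move_arm(
  targets=[
    [-1,-0.15,0,-0.1,0,0,0],
    [-1,-0.3,0,-0.1,0,0,0],
    [-1,-0.45,0,-0.1,0,0,0],
    [-1,-0.65,0,-0.1,0,0,0],
    [-1,-0.85,0,-0.1,0,0,0],
    [-1,-1.05,0,-0.1,0,0,0],
    [-1,-1.25,0,-0.1,0,0,0],
    [-1,-1.45,0,-0.1,0,0,0],
    [-1,-1.65,0,-0.1,0,0,0],
    [-1,-1.85,0,-0.1,0,0,0],
    [-1,-2.0,0,-0.1,0,0,0],
    [-1,-2.0,0,-0.1,0,0,0],
  ],
)

```text
time_s: 10.8
ee_pos: [0.6129, 0.2012, 0.018]
eef_rot: [-3.142, 0.001, -2.818]
force: [-0.0, -0.4, 0.4]
grip_width: 0.0003
grip_force: 0.0
```

```bash
python3 - <<'E'
from h import *
im,d,p,o=wrist(); t=np.array(o["ee_pos"]); print(t,o["force"],o["time_s"])
R=np.array([[.949,.3146],[-.3146,.949]]); print("tcp",R@(t[:2]-[.7226,.2372]))
i2,d2,p2,_=cam("side"); i3,d3,p3,_=cam("scene")
cv2.imwrite("pics/chk4.png",np.hstack([cv2.resize(im,(400,300),interpolation=3),cv2.resize(i2[160:250,270:390],(400,300),interpolation=3)])[:,:,::-1])
for n,d,p in (("w",d,p),("side",d2,p2),("scene",d3,p3)):
    v,u=np.mgrid[:480,:640]; m=(d>0)&((v<270)|(n!="w")); P=w(p,d[m],np.c_[u[m],v[m]]); Q=(P[:,:2]-[.7226,.2372])@R.T
    for nm,zl,zh,lo,hi in (("panel",.035,.052,-.2,-.06),("sleeve",.069,.08,-.1,.12)):
        r=[]
        for yy in (-.07,-.05,.04,.06):
            s=(abs(Q[:,1]-yy)<.008)&(P[:,2]>zl)&(P[:,2]<zh)&(Q[:,0]>lo)&(Q[:,0]<hi); r.append(np.percentile(Q[s,0],[4,97]).round(4).tolist() if s.sum()>4 else None)
        print(n,nm,r)
E
```

```text
[0.61293402 0.20117319 0.01795073] [-0.00368489 -0.35985067  0.37078909] 10.8
tcp [-0.11540705  0.00031147]
w panel [None, None, None, None]
w sleeve [None, None, None, None]
side panel [[-0.1062, -0.0634], [-0.1084, -0.0942], [-0.1073, -0.1007], [-0.1088, -0.0957]]
side sleeve [[-0.0689, 0.0712], [-0.0677, 0.0671], [0.025, 0.0684], [0.0437, 0.0692]]
scene panel [None, None, None, None]
scene sleeve [[-0.063, 0.0695], [-0.0621, 0.0692], [-0.0624, 0.0677], [-0.0628, 0.0691]]
```

View pics/chk4.png

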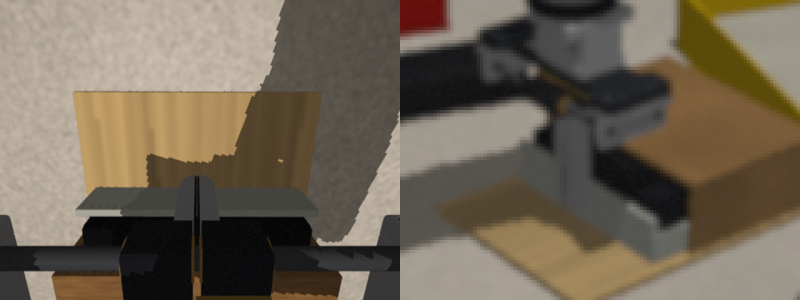

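The tray is sliding well, with the panel now at about −107 mm and the sleeve unmoved. About 37 mm remain.

move_arm(
  targets=[
    [-1,-0.12,0,0,0,0,0],
    [-1,-0.24,0,0,0,0,0],
    [-1,-0.36,0,0,0,0,0],
    [-1,-0.46,0,0,0,0,0],
    [-1,-0.56,0,0,0,0,0],
    [-1,-0.63,0,0,0,0,0],
    [-1,-0.68,0,0,0,0,0],
    [-1,-0.68,0,0,0,0,0],
    [-1,-0.68,0,0,0,0,0],
  ],
)

```text
time_s: 11.85
ee_pos: [0.6443, 0.2117, 0.0176]
eef_rot: [3.142, 0.0, -2.818]
force: [0.5, 0.2, 0.5]
grip_width: 0.0007
grip_force: 0.0
```

move_arm(
  targets=[
    [-1,-0.02,0,0,0,0,0],
    [-1,-0.04,0,0,0,0,0],
    [-1,-0.05,0,0,0,0,0],
  ],
)

```text
time_s: 12.15
ee_pos: [0.6466, 0.2125, 0.0177]
eef_rot: [3.142, -0.0, -2.818]
force: [-0.7, -0.4, 1.4]
grip_width: 0.0005
grip_force: 0.8
```

```bash
cat > fl.py <<'E'
from h import *
R=np.array([[.949,.3146],[-.3146,.949]])
o=ctrl.get_obs(); t=np.array(o["ee_pos"]); print("tcp",(R@(t[:2]-[.7226,.2372])).round(4),o["force"].round(2),o["time_s"])
for n in ("side","scene"):
    D=[];
    for _ in range(4): im,d,p,_o=cam(n); D.append(d)
    d=np.median(D,0); v,u=np.mgrid[:480,:640]; m=d>0; P=w(p,d[m],np.c_[u[m],v[m]]); Q=(P[:,:2]-[.7226,.2372])@R.T
    for nm,zl,zh in (("panel",.018,.042),("side/top",.069,.08)):
        r=[]
        for yy in (-.096,-.08,-.065,-.05,.05,.065,.08,.096):
            s=(abs(Q[:,1]-yy)<.007)&(P[:,2]>zl)&(P[:,2]<zh)&(Q[:,0]>-.1)&(Q[:,0]<.12)
            r.append(([s.sum()]+np.percentile(Q[s,0],[5,50,96]).round(4).tolist()) if s.sum()>4 else None)
        print(n,nm,r)
E
python3 fl.py
```

```text
tcp [-0.0799  0.0004] [-0.74 -0.39  1.36] 12.15
side panel [[np.int64(278), -0.0691, -0.0079, 0.0641], [np.int64(27), -0.0722, -0.0708, -0.0677], [np.int64(59), -0.0732, 0.1072, 0.1191], [np.int64(20), -0.0727, -0.0707, -0.0687], [np.int64(24), -0.073, -0.071, -0.0687], [np.int64(19), -0.0733, -0.0703, -0.0689], [np.int64(23), -0.0722, -0.0704, -0.0684], [np.int64(14), -0.071, -0.0689, -0.0663]]
side side/top [[np.int64(162), -0.0672, -0.0043, 0.0632], [np.int64(119), -0.067, -0.0065, 0.0614], [np.int64(131), -0.066, -0.0033, 0.0688], [np.int64(122), -0.0682, -0.0057, 0.0634], [np.int64(13), -0.07, -0.0665, 0.009], [np.int64(19), -0.0693, -0.0612, -0.0502], [np.int64(21), -0.0705, -0.0632, -0.0491], [np.int64(19), -0.0711, -0.0624, -0.0137]]
scene panel [[np.int64(267), -0.0601, 0.0072, 0.0696], [np.int64(16), 0.0692, 0.0697, 0.0702], [np.int64(62), 0.0695, 0.1007, 0.1187], [np.int64(17), 0.069, 0.0695, 0.0703], [np.int64(14), 0.0693, 0.0697, 0.0704], [np.int64(16), 0.069, 0.0698, 0.0709], [np.int64(14), 0.069, 0.07, 0.0704], [np.int64(13), 0.0689, 0.0695, 0.0708]]
scene side/top [[np.int64(193), -0.063, 0.0026, 0.066], [np.int64(202), -0.0626, 0.0051, 0.0673], [np.int64(204), -0.0609, 0.0065, 0.0695], [np.int64(191), -0.0613, 0.0069, 0.0696], [np.int64(162), -0.0612, 0.0026, 0.0669], [np.int64(167), -0.0626, 0.0066, 0.0678], [np.int64(163), -0.062, 0.0065, 0.0661], [np.int64(145), -0.0626, 0.0047, 0.0668]]
```

About 1–2 mm remain. I'll use small steps and watch the force.

move_arm(
  targets=[
    [-1,-0.01,0,0,0,0,0],
    [-1,-0.02,0,0,0,0,0],
  ],
)

```text
time_s: 12.75
ee_pos: [0.6476, 0.2128, 0.0177]
eef_rot: [3.142, -0.0, -2.818]
force: [-2.1, -1.0, 0.2]
grip_width: 0.0004
grip_force: 0.8
```

move_arm(
  targets=[
    [-1,-0.01,0,0,0,0,0],
  ],
)

```text
time_s: 12.85
ee_pos: [0.648, 0.2129, 0.0177]
eef_rot: [-3.142, -0.0, -2.818]
force: [-6.3, -2.5, 4.0]
grip_width: 0.0007
grip_force: 3.7
```

The force rose from about 2 N to 7 N, so the hard stop has been reached. I'll back off, lift clear and look.

move_arm(
  targets=[
    [-1,0.15,0,0,0,0,0],
    [-1,0.6,0,0,0,0,0],
    [-1,1.2,0,0,0,0,0],
    [-1,1.6,0,-0.6,0,0,0],
    [-1,1.6,0,-1.5,0,0,0],
    [-1,1.6,0,-2.5,0,0,0],
    [-1,1.6,0,-3.4,0,0,0],
    [-1,1.6,0,-4.0,0,0,0],
    [-1,1.6,0,-4.0,0,0,0],
  ],
)

```text
time_s: 13.75
ee_pos: [0.5733, 0.1878, 0.2225]
eef_rot: [-3.141, 0.008, -2.818]
force: [-0.4, 0.2, -0.7]
grip_width: 0.0004
grip_force: 0.0
```

```bash
python3 fl.py; python3 - <<'E'
from h import *
im,d,p,o=wrist(); i2,_,_,_=cam("side")
cv2.imwrite("pics/fin.png",np.hstack([cv2.resize(im,(400,300),interpolation=3),cv2.resize(i2[150:345,240:500],(400,300),interpolation=3)])[:,:,::-1])
E
```

```text
tcp [-1.572e-01  1.000e-04] [-0.38  0.21 -0.66] 13.75
side panel [[np.int64(291), -0.0686, -0.0054, 0.0641], [np.int64(24), -0.071, -0.069, -0.0671], [np.int64(55), -0.0707, 0.1083, 0.1179], [np.int64(23), -0.0707, -0.0689, -0.067], [np.int64(19), -0.0723, -0.0694, -0.068], [np.int64(20), -0.0715, -0.0696, -0.0665], [np.int64(23), -0.0713, -0.0693, -0.0671], [np.int64(17), -0.0713, -0.0688, -0.0614]]
side side/top [[np.int64(161), -0.0672, -0.0054, 0.0629], [np.int64(124), -0.0661, -0.0011, 0.0643], [np.int64(130), -0.0682, -0.0041, 0.0891], [np.int64(124), -0.0664, -0.0022, 0.0679], [np.int64(107), -0.0659, -0.0081, 0.0617], [np.int64(109), -0.0678, -0.0019, 0.0665], [np.int64(105), -0.0656, -0.0001, 0.0667], [np.int64(78), -0.0675, -0.0038, 0.065]]
scene panel [[np.int64(266), -0.0607, 0.0063, 0.069], [np.int64(17), 0.0688, 0.0696, 0.0706], [np.int64(64), 0.0697, 0.1009, 0.1194], [np.int64(16), 0.069, 0.0696, 0.0704], [np.int64(17), 0.0689, 0.0698, 0.0706], [np.int64(15), 0.0692, 0.0697, 0.0703], [np.int64(13), 0.0695, 0.0698, 0.0704], [np.int64(14), 0.0691, 0.0698, 0.0707]]
scene side/top [[np.int64(192), -0.0627, 0.004, 0.0671], [np.int64(195), -0.0618, 0.0062, 0.0679], [np.int64(196), -0.0627, 0.0053, 0.0679], [np.int64(196), -0.061, 0.0074, 0.0692], [np.int64(166), -0.0619, 0.0069, 0.0668], [np.int64(166), -0.06, 0.0058, 0.0663], [np.int64(159), -0.0616, 0.0057, 0.0667], [np.int64(144), -0.062, 0.0043, 0.0665]]
```

View pics/fin.png

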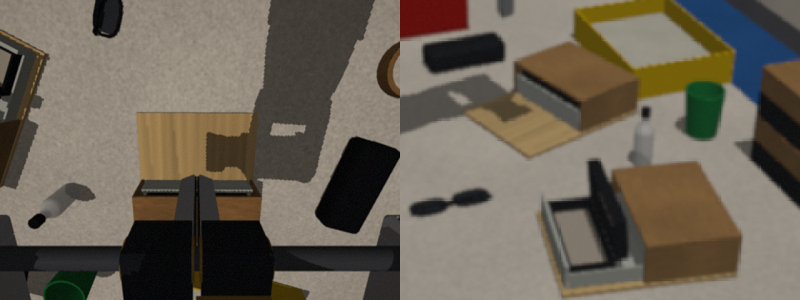

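The picture shows the tray flush with the sleeve (panel −69.2 mm, sleeve edge −68.8 mm). The box has not moved, the other box is untouched and the arm is clear.

```bash
python3 -c "from station import ctrl; print(ctrl.hand_in())"
```

```text
the job is handed in; nothing more can be done
None
```

The spectacles case was pushed fully shut first, then its tray was pushed home to within about 0.4 mm of flush by camera measurement; the sleeve did not measurably move, the empty box and other things were left alone, and the job is handed in.

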